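# Prop and hold the flame screen

### The arm

A 6-joint arm with a two-finger parallel gripper is mounted at the origin on the work surface. World frame = base frame: x ahead of the robot, y to its left, z up, the work surface at z = 0. Lengths are in m, angles in degrees, forces in N, time in s.
With the tool pointing down it reaches from about 0.4 to 0.825 m from the base axis. Payload 7 kg.
Tool frame: the origin (TCP) lies between the finger pads, 19 mm behind the fingertips; this is the grasp point; z points along the fingers, y is the line along which they close (so a half turn about z gives the same grasp; the last joint's range is limited). The gripper opens to 88 mm and grips with 3 to 60 N. Pads are 19 mm wide; open, the fingers measure 130 mm over their backs; the gripper's body (78 mm by 193 mm) begins 47 mm behind the grasp point.
Start: joints at [-48.581, 20.546, 0.682, 0, -70.136, -16.507], TCP at [0.284, -0.612, 0.245] pointing down, gripper open.
Joint ranges: [-176.03, 176.03], [-82.01, 121.73], [-58.28, 71.71], [-173.87, 95.51], [-174.79, -0.11], [-173.66, 173.66]. Speed limits (degrees/s): [136.94, 136.94, 172.46, 180, 180, 180].

### API

Orientations are given as [roll, pitch, yaw] about the fixed x, y, z axes, in that order (R = Rz(yaw) Ry(pitch) Rx(roll)).
In Python, from plant import get_obs, snapshot, camera_params, close_job, boxes_of, cut_out, landmark_of gives the robot as it stands.
- The arm moves only by the shell command python3 -m inch 'ROWS' [OPENING]. ROWS is text: rows parted by semicolons, each of 6 numbers parted by spaces: the shift along the tool's x, y, z in units of 30 cm (1.0 is 30 cm), then the turn, a rotation vector about the tool's x, y, z in units of pi rad (1.0 is pi rad). A call has 1 to 10 rows; each row is the pose to reach, as a shift and turn from the pose commanded when the call began, along the tool's axes at that moment, turning the shorter way round; what a row does not reach only later rows make up. A row lasts 1/12 s, in which the tool goes at most 41.7 mm and 7.16 degrees, less where a joint would pass 70% of its speed; a pose out of reach is approached as far as the arm can. A call with a number of a shift or a turn outside -1 to 1 is refused whole. A call with a gripper value outside its range is refused whole. OPENING is the closure, from -1 (fully open) to 1 (shut), set as the call begins (- or left out, the last holds). The fingers move at their own pace and stop on an object; the grip force is fixed at half the most. Time passes only in rows, so rows that repeat a pose let the fingers close. It gives the time, the measured TCP pose, the force, the opening and the grip force at its end, in the units of the state.
- get_obs(): the state, without advancing time (a new reading comes with each control period).
- snapshot(name): name is "scene" or "top" or "wrist"; returns the picture (480x640x3 uint8, red, green, blue); there is no depth.
- camera_params(name): a dict with "mtx" (3x3 intrinsics, pixels), "k1" (the pictures are not rectified: a ray, as slopes to the right and down, at radius r is drawn at 1 + k1 r^2 times it, then the intrinsics apply), "rvec" (rotation vector, rad) and "tvec" (3), from world to camera coordinates, as OpenCV has them. Camera axes: x right, y down, z forward; pixel columns grow to the right and rows downward; lengths in m; the calibration is good to about 2 mm. A picture is of the moment at which its call begins: read the wrist's pose just before it. camera_params takes no time and is no camera call; for the wrist camera it gives the pose at the moment of the call.
- close_job(): hands the job in; it is judged then, once.
Trained networks look in the newest picture that a camera, given by its name, has taken for a name from the list of things; names that differ only in an ending like _2 or _b are one class to them, and where a whole thing is asked for, a point or a joint stands for the part that bears it (a point fixed in the world has none). Each returns a list of dicts, best first, with "p" (0 to 1); they miss things now and then, are a little off and sometimes report something else, mostly with a low value. They report only what shows in the picture. A call takes as long as a camera call.
- boxes_of(camera, thing): "rect" ([left, top, width, height] in pixels, round what is visible of it).
- cut_out(camera, thing): "pixels" (480x640 bool, what is visible of it) and "rect" ([left, top, width, height] in pixels, round what is visible of it).
- landmark_of(camera, thing): "uv" ([column, row] in pixels: a listed point, or the origin of a listed thing).
The state is a dict: "clock": time; "joint_pos": joint angles; "qvel": joint speeds; "tau": joint torques, N m; "tool_pos": TCP position; "orientation": TCP orientation; "force": force on the tool from outside, world axes, zero at the start; "moment": the same for the moment, N m; "opening": finger opening in m; "gripper_force": force on a finger pad.
Only numpy, scipy, OpenCV 4.12 (cv2) and the standard library are available. Lean on these libraries where they do the work, as an engineer would, in place of code of your own. Each camera call takes 0.05 s, during which the arm holds its last target. There are 200 camera calls.

### The job

Get the flame screen at the bead-making bench ready for its hinge to be tightened. Slide the small open steel pot, without lifting it, out of the marked ring beside the screen into the empty marked ring, so that it is out of the prop leg's way; then press the folded prop leg down past its centre until it snaps over to its stop. Last, take the screen by the handle on top, swing it upright and finish while still holding it there, because its sprung hinge throws it back when let go; leave the jar, the tumbler and the slab alone.

Things in the scene. Friction and masses are not known exactly. Their poses are not given: they have to be found in the camera images.
- base: Dark steel base plate bolted to the bench, 240 x 100 x 6 mm, with two lugs. Origin on the bench below the screen's hinge axis, which runs along base x, 30 mm up; y points to the side the screen leans back to; z up. A ring like mark is drawn on the bench about (80, -115) mm in this frame: the pot starts in it and the prop leg's foot comes down there.
- screen: Framed amber glass screen, 200 mm wide, 10 thick, rail 140 mm above the hinge, visor to +y. Origin mid-hinge; x along hinge as base x, z up the panel. Starts leaning 0.32 rad towards base +y on a stop; its sprung hinge throws it back there if let go (2 N at the handle holds it). Leg down, its foot meets the bench 0.02 rad past upright (towards -y); leg up, it can tip 0.45 rad that way.
- screen_handle (a point): Middle of the steel carrying handle on top of the screen, on the bar's axis: a round bar 14 mm thick, along the screen's x, 100 mm between its two posts, 185 mm above the hinge in the screen's frame; 38 mm of free space between bar and rail below.
- leg_hub (a point): Pivot of the prop leg, at (50, -45, 100) mm in the screen's frame, on the end of a 26 mm thick hub that sticks out of the screen's -y face.
- leg_foot (a point): Centre of the prop leg's rubber ball foot (20 mm thick), 133 mm from the pivot; the leg between is a straight round steel bar 12 mm thick. Folded, it points along (-0.98, 0, 0.20) in the screen's frame (along the -y face, about 40 mm clear of it). Down, it points along (0.28, -0.36, -0.89). It swings in the plane of these two directions.
- leg (a joint): Swing of the prop leg: 0 folded, 2.04 rad at its down stop. An over-centre spring pushes it towards 0 below 0.85 rad and towards the down stop above about 0.85 rad, where it snaps over by itself; 2 to 6 N downwards at 100 mm from the pivot moves it from the folded end.
- pot: Small straight open steel pot, 56 mm outside diameter, 55 mm high, 3 mm wall, 0.25 kg, without handles. Origin at the centre of its underside. It starts in the ring beside the screen.
- mark: The empty marked ring: a flat dark ring on the bench, 84 mm inside and 96 mm outside diameter, under 1 mm high. Origin at its centre on the bench.
- jar: Bystander: glass jar with steel lid, 68 mm diameter, 100 mm high; origin at the centre of its underside.
- tumbler: Bystander: aluminium tumbler, 68 mm across at the rim, 80 mm high; origin at the centre of its underside.
- slab: Bystander: dark steel slab, 90 x 90 x 10 mm, flat on the bench; origin at the centre of its underside.

How it is judged:
By the outcome, as a careful person would: the job done as asked, in the order asked, and still so for the second after the job is handed in, while the arm keeps its last pose, push and grip.
It also fails if it takes over 67 s, if anything falls off the work surface, if the arm or the gripper's body presses on something with over 40 N, if the wrist force passes 120 N, or if a joint passes its speed limit or range.

## Working session

There is one attempt and no reset: what is moved stays moved. The work goes in short steps, Python scripts to look and compute and a shell command to move; the robot and the scene stay as the last step left them, time stands still between calls to the robot, and variables do not carry over. Pictures are saved under pics/ and viewed, at most 12 in all, crops included, and the job is handed in when it is done.

```bash
ls; mkdir -p pics; cat > h.py <<'E'
import numpy as np, cv2
from scipy.spatial.transform import Rotation as R
from plant import *
def cam(n):
    c=camera_params(n); return np.array(c['mtx'],float),float(c['k1']),cv2.Rodrigues(np.array(c['rvec'],float))[0],np.array(c['tvec'],float).ravel()
def ray(c,uv):
    K,k1,Rm,t=c; d=np.linalg.solve(K,[uv[0],uv[1],1])[:2]; u=d.copy()
    for _ in range(30): u=d/(1+k1*(u@u))
    return -Rm.T@t, Rm.T@np.array([u[0],u[1],1])
def onz(c,uv,z):
    o,d=ray(c,uv); return o+d*(z-o[2])/d[2]
def proj(c,p):
    K,k1,Rm,t=c; q=Rm@np.asarray(p)+t; u=q[:2]/q[2]; u=u*(1+k1*(u@u)); return (K@[u[0],u[1],1])[:2]
def tri(l):
    A=0;b=0
    for c,uv in l:
        o,d=ray(c,uv); d=d/np.linalg.norm(d); P=np.eye(3)-np.outer(d,d); A=A+P; b=b+P@o
    x=np.linalg.solve(A,b); return x,[np.round(proj(c,x)-uv,1).tolist() for c,uv in l]
def T(): 
    s=get_obs(); return np.array(s['tool_pos']),R.from_euler('xyz',s['orientation'],degrees=True)
E
cat > a.py <<'E'
from h import *
print(get_obs())
P={}
for n in('scene','top'):
    im=snapshot(n); cv2.imwrite(f'pics/{n}0.png',im[:,:,::-1]); c=cam(n); print(n,'campos',-c[2].T@c[3])
    for t in('base','screen','screen_handle','leg_hub','leg_foot','pot','mark','jar','tumbler','slab'):
        r=landmark_of(n,t)[:2]; P[n,t]=(c,r[0]['uv']) if r else None
        print(t,[(np.round(x['uv'],1).tolist(),round(x['p'],2),np.round(onz(c,x['uv'],0),3).tolist()) for x in r])
for t in('screen','screen_handle','leg_hub','leg_foot','pot','base'):
    if P['scene',t] and P['top',t]: print(t,tri([P['scene',t],P['top',t]]))
E
python3 a.py
```

```text
pics
{'clock': 0.0, 'joint_pos': array([-4.85811124e+01,  2.05928406e+01,  6.31797976e-01, -2.01222809e-02,
       -7.01369228e+01, -1.65052506e+01]), 'qvel': array([-0.00360222, -0.07465694, -0.01357166,  0.00666034,  0.00800019,
       -0.02068037]), 'tau': array([ 2.81075936e-04, -5.82715631e+01,  2.93050700e+01,  6.99755743e+00,
        6.74096664e-03, -1.71473589e-04]), 'tool_pos': array([ 0.2840961 , -0.61177151,  0.2443918 ]), 'orientation': array([ 1.79900697e+02, -9.69852913e-03, -1.55093208e+02]), 'force': array([-0.40227277, -0.20884296, -0.05416822]), 'moment': array([-0.04205854, -0.04057795, -0.06999601]), 'gripper_force': 0.0, 'opening': 0.08748853167701458}
scene campos [ 1.0162337  -0.50393018  0.80208797]
base [([339.4, 262.1], 0.75, [0.577, 0.144, 0.0]), ([147.7, 421.9], 0.19, [0.532, -0.398, 0.0])]
screen [([341.3, 251.4], 0.73, [0.559, 0.178, 0.0])]
screen_handle [([353.0, 177.2], 0.74, [0.403, 0.461, 0.0]), ([343.4, 253.3], 0.27, [0.567, 0.175, 0.0])]
leg_hub [([361.9, 225.6], 0.97, [0.547, 0.291, 0.0])]
leg_foot [([311.4, 202.2], 0.96, [0.376, 0.29, 0.0])]
pot 
[... 800 characters left out ...]
0.0])]
jar [([193.1, 211.7], 0.75, [0.65, 0.377, 0.0])]
tumbler [([165.3, 255.9], 0.79, [0.521, 0.432, 0.0])]
slab [([478.2, 284.5], 0.58, [0.537, -0.403, 0.0]), ([167.3, 252.6], 0.53, [0.531, 0.428, 0.0])]
screen (array([0.57950557, 0.14535729, 0.03664213]), [[-0.5, 0.1], [-0.3, -0.4]])
screen_handle (array([0.56454562, 0.20246179, 0.21276403]), [[-1.1, 0.3], [-0.7, -0.9]])
leg_hub (array([0.62891501, 0.15822287, 0.1372349 ]), [[1.6, -0.5], [0.9, 1.2]])
leg_foot (array([0.50677605, 0.12449906, 0.16522942]), [[-1.1, 0.3], [-0.7, -0.9]])
pot (array([0.68558936, 0.05892585, 0.00670251]), [[0.8, -0.2], [0.4, 0.5]])
base (array([ 0.57957911,  0.15809713, -0.00587677]), [[4.0, -1.2], [2.5, 3.0]])
```

View pics/scene0.png

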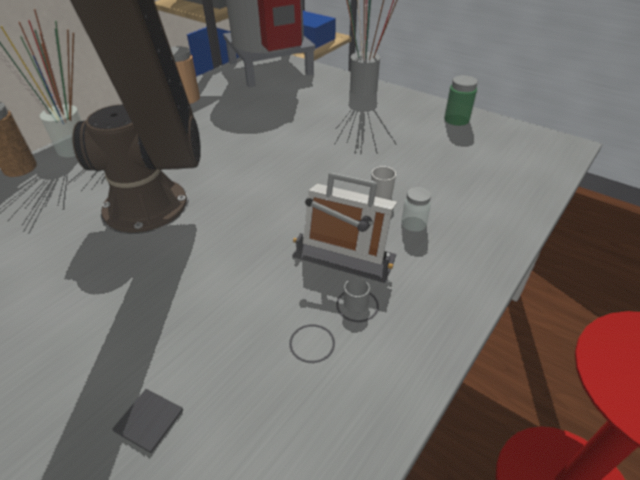

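View pics/top0.png

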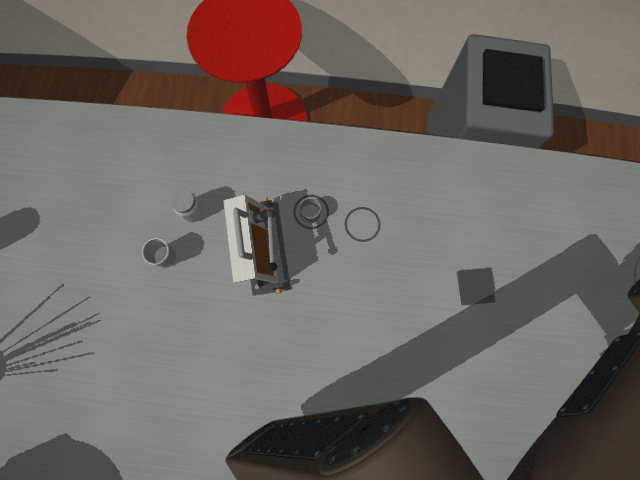

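```bash
cat > fit.py <<'E'
# fit base pose x,y,yaw from measured points (screen frame, leaning .32 to base +y)
from h import *
from scipy.optimize import least_squares
U=np.array([-.98,0,.20]);U/=np.linalg.norm(U)
hub=np.array([.05,-.045,.1])
pts={'screen':[0,0,0],'screen_handle':[0,0,.185],'leg_hub':hub,'leg_foot':hub+.133*U}
def s2w(p,x,th,leanang=None):
    a=.32 if leanang is None else leanang
    q=R.from_rotvec([-a,0,0]).apply(p)+[0,0,.03]
    return R.from_euler('z',x[2]).apply(q)+[x[0],x[1],0]
S={'scene':{'screen':[341.3,251.4],'screen_handle':[353,177.2],'leg_hub':[361.9,225.6],'leg_foot':[311.4,202.2],'pot':[356.3,302.9]},
'top':{'screen':[273.3,243.8],'screen_handle':[240.4,231.6],'leg_hub':[265.9,212.8],'leg_foot':[274,264.8]}}
C={n:cam(n) for n in S}
def res(x): return np.concatenate([proj(C[n],s2w(pts[t],x,0))-S[n][t] for n in S for t in pts])
r=least_squares(res,[.58,.15,.3],loss='soft_l1'); x=r.x
print('base',x,np.degrees(x[2])); print(np.round(res(x).reshape(-1,2),1).tolist())
b=lambda p:R.from_euler('z',x[2]).apply(p)+[x[0],x[1],0]
print('ring',b([.08,-.115,0]),'hub',s2w(hub,x,0),'foot',s2w(pts['leg_foot'],x,0),'handle',s2w(pts['screen_handle'],x,0),'handle up',s2w(pts['screen_handle'],x,0,0))
E
python3 fit.py
```

```text
base [0.58017254 0.15032494 0.29865868] 17.111881828391816
[[0.9, 1.1], [-0.9, 2.0], [1.5, 0.2], [-2.1, 0.3], [-1.9, -0.3], [-1.8, 0.4], [2.6, 0.2], [-0.6, 0.3]]
ring [0.69046853 0.06395484 0.        ] hub [0.63127195 0.15427634 0.13907904] foot [0.50426521 0.12392842 0.16432365] handle [0.56304938 0.20594359 0.20560855] handle up [0.58017254 0.15032494 0.215     ]
```

The scene shows the screen at about (340,230), with the folded leg from (361,225) to (311,202). The pot sits in its ring at (356,300) and the empty ring is at (311,342). The jar and tumbler are behind the screen and the slab is far off, so the networks agree with the pictures. I'll move above the pot with the closing line along the hinge.

```bash
cat >> h.py <<'E'
def goal(p,rpy):
    p0,r0=T(); r1=R.from_euler('xyz',rpy,degrees=True)
    print('tcp',p0.round(4),'shift',(r0.inv().apply(np.array(p)-p0)/.3).round(4),'turn',((r0.inv()*r1).as_rotvec()/np.pi).round(4),'rows',np.linalg.norm(p-p0)/.0417,np.degrees((r0.inv()*r1).magnitude())/7.16)
E
python3 -c "
from h import *
goal(np.array([.686,.058,.20]),[180,0,-73])"
```

```text
tcp [ 0.2843 -0.6122  0.2453] shift [-2.1555  1.462   0.1512] turn [ 0.     0.    -0.456] rows 18.76914048168888 11.464785780613244
```

```bash
R1="" ; python3 -m inch '-1 0.68 0.05 0 0 -0.456;-1 0.68 0.05 0 0 -0.456;-1 0.68 0.05 0 0 -0.456;-1 0.68 0.05 0 0 -0.456;-1 0.68 0.05 0 0 -0.456;-1 0.68 0.05 0 0 -0.456;-1 0.68 0.05 0 0 -0.456;-1 0.68 0.05 0 0 -0.456;-1 0.68 0.05 0 0 -0.456;-1 0.68 0.05 0 0 -0.456' -1
python3 -c "
from h import *
goal(np.array([.686,.058,.20]),[180,0,-73])"
```

```text
clock: 1.93
tool_pos: [0.4729, -0.2969, 0.2305]
orientation: [-179.9, 0.0, -82.9]
force: [-0.9, -0.8, 0.2]
opening: 0.0875
gripper_force: 0.0
tcp [ 0.4729 -0.2969  0.2305] shift [-1.086  -0.8514  0.1028] turn [-0.0004  0.     -0.0549] rows 9.955407771623596 1.3805791902265052
```

```bash
python3 -m inch '-1 -0.8 0.1 0 0 -0.055;-1 -0.8 0.1 0 0 -0.055;-1 -0.8 0.1 0 0 -0.055;-1 -0.8 0.1 0 0 -0.055;-1 -0.8 0.1 0 0 -0.055;-1 -0.8 0.1 0 0 -0.055;-1 -0.8 0.1 0 0 -0.055;-1 -0.8 0.1 0 0 -0.055;-1 -0.8 0.1 0 0 -0.055;-1 -0.8 0.1 0 0 -0.055' -1
cat > b.py <<'E'
from h import *
n='wrist'
c=cam(n); im=snapshot(n); cv2.imwrite('pics/w1.png',im[:,:,::-1])
for t,z in(('pot',0),('mark',0),('screen_handle',.2056),('leg_hub',.139),('leg_foot',.164),('base',0)):
    print(t,[(np.round(x['uv'],1).tolist(),round(x['p'],2),onz(c,x['uv'],z).round(4)) for x in landmark_of(n,t)[:2]])
m=cut_out(n,'pot')
for q in m[:1]:
    ys,xs=np.nonzero(q['pixels']); print('pot box',q['rect'],q['p'])
goal(np.array([.686,.058,.10]),[180,0,-73])
E
python3 b.py
```

```text
clock: 2.77
tool_pos: [0.6771, 0.0293, 0.1991]
orientation: [-180.0, 0.0, -73.4]
force: [-0.4, -1.1, 0.1]
opening: 0.0877
gripper_force: 0.0
pot [([309.7, 244.1], 0.7, array([0.6789, 0.0615, 0.    ]))]
mark []
screen_handle []
leg_hub []
leg_foot []
base [([382.1, 353.3], 0.79, array([0.5781, 0.1509, 0.    ]))]
pot box [272.6, 215.7, 70.7, 82.0] 0.61
tcp [0.6744 0.0235 0.2009] shift [-0.0996 -0.0692  0.3365] turn [-0.0002 -0.     -0.0035] rows 2.573018583651 0.08903437051055457
```

View pics/w1.png

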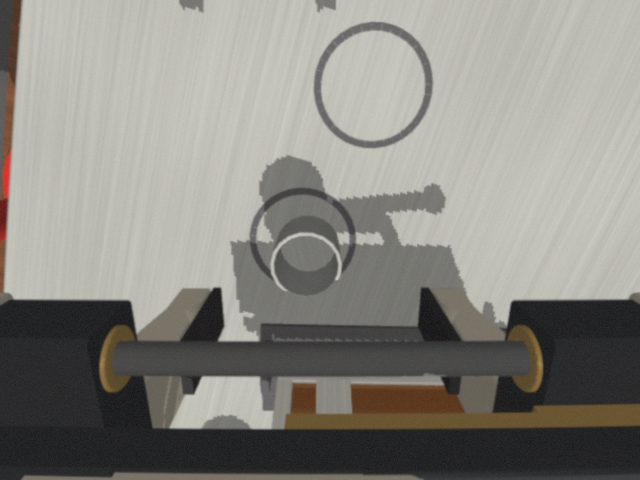

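The picture shows the pot rim centred at about (306,264), its ring at (303,238) and the empty ring at (373,85). The arm was still settling when I took it. I'll convert those pixels using the settled pose.

```bash
python3 -c "
from h import *
c=cam('wrist');im=snapshot('wrist')
p=onz(c,[306.5,264],.055);print('rim',p)
print('mark',onz(c,[373.5,85],0),'ring0',onz(c,[303,238],0))
print('campos',-c[2].T@c[3])
print([onz(c,x['uv'],0) for x in landmark_of('wrist','pot')],[onz(c,x['uv'],0) for x in landmark_of('wrist','mark')])
g=cv2.cvtColor(im,cv2.COLOR_RGB2GRAY)
goal(np.array([p[0],p[1],.03]),[180,0,-73])
"
```

```text
rim [0.67785687 0.05460527 0.055     ]
mark [ 0.66403774 -0.0886798   0.        ] ring0 [0.68378513 0.05237338 0.        ]
campos [ 0.69826726 -0.05447968  0.33903585]
[array([0.67854327, 0.06130262, 0.        ])] []
tcp [0.6746 0.0237 0.2009] shift [-0.0956 -0.039   0.5696] turn [-0.0002  0.     -0.0035] rows 4.16454533976702 0.08750877110850713
```

```bash
python3 -m inch '-0.111 -0.049 0 0 0 -0.003;-0.111 -0.049 0.12 0 0 -0.003;-0.111 -0.049 0.25 0 0 -0.003;-0.111 -0.049 0.35 0 0 -0.003;-0.111 -0.049 0.44 0 0 -0.003;-0.111 -0.049 0.5 0 0 -0.003;-0.111 -0.049 0.55 0 0 -0.003;-0.111 -0.049 0.573 0 0 -0.003;-0.111 -0.049 0.573 0 0 -0.003;-0.111 -0.049 0.573 0 0 -0.003' -1
python3 -m inch '0 0 0 0 0 0;0 0 0 0 0 0;0 0 0 0 0 0;0 0 0 0 0 0;0 0 0 0 0 0;0 0 0 0 0 0;0 0 0 0 0 0;0 0 0 0 0 0' 0.4
```

```text
clock: 4.15
tool_pos: [0.6798, 0.0605, 0.0289]
orientation: [-180.0, -0.0, -73.0]
force: [-0.4, 0.1, 0.4]
opening: 0.0875
gripper_force: 0.0
clock: 4.82
tool_pos: [0.6797, 0.0608, 0.029]
orientation: [-180.0, -0.0, -73.0]
force: [-1.5, -0.1, 4.0]
opening: 0.0561
gripper_force: 30.0
```

```bash
python3 -m inch '0.03 0.013 0 0 0 0;0.08 0.034 0 0 0 0;0.13 0.056 0 0 0 0;0.18 0.077 0 0 0 0;0.23 0.099 0 0 0 0;0.28 0.12 0 0 0 0;0.33 0.142 0 0 0 0;0.38 0.163 0 0 0 0;0.42 0.18 0 0 0 0;0.446 0.192 0 0 0 0'
python3 -m inch '0 0 0 0 0 0;0 0 0 0 0 0;0 0 0 0 0 0;0 0 0 0 0 0'
python3 -c "
from h import *
for n in('scene','top'):
    c=cam(n);im=snapshot(n);cv2.imwrite(f'pics/{n}1.png',im[150:420,200:560,::-1])
    print(n,[(onz(c,x['uv'],0).round(4),x['p']) for x in landmark_of(n,'pot')[:1]+landmark_of(n,'mark')[:1]])
"
```

```text
clock: 5.65
tool_pos: [0.6634, -0.0864, 0.029]
orientation: [-179.9, -0.0, -73.1]
force: [0.1, 5.6, 5.4]
opening: 0.0562
gripper_force: 30.0
clock: 5.98
tool_pos: [0.6631, -0.0873, 0.029]
orientation: [180.0, -0.1, -73.1]
force: [1.1, -4.6, 5.5]
opening: 0.0561
gripper_force: 30.0
scene [(array([ 0.6633, -0.0811, -0.    ]), 0.66)]
top [(array([ 0.6655, -0.089 ,  0.    ]), 0.55), (array([ 0.664, -0.081,  0.   ]), 0.65)]
```

```bash
python3 -m inch '-0.01 0 0 0 0 0;-0.01 0 0 0 0 0;-0.01 0 0 0 0 0;-0.01 0 0 0 0 0'
python3 -m inch '0 0 0 0 0 0;0 0 0 0 0 0;0 0 0 0 0 0;0 0 0 0 0 0;0 0 0 0 0 0;0 0 0 0 0 0' -1
python3 -m inch '0 0 -0.05 0 0 0;0 0 -0.14 0 0 0;0 0 -0.27 0 0 0;0 0 -0.4 0 0 0;0 0 -0.53 0 0 0;0 0 -0.66 0 0 0;0 0 -0.75 0 0 0;0 0 -0.75 0 0 0;0 0 -0.75 0 0 0;0 0 -0.75 0 0 0'
cat > c.py <<'E'
import sys
from h import *
n='wrist'; tag=sys.argv[1]
c=cam(n); im=snapshot(n); cv2.imwrite(f'pics/{tag}.png',im[:,:,::-1])
for t,z in(('pot',0),('mark',0),('screen_handle',.2056),('leg_hub',.139),('leg_foot',.164),('screen',.03),('base',0)):
    print(t,[(np.round(x['uv'],1).tolist(),round(x['p'],2),onz(c,x['uv'],z).round(4)) for x in landmark_of(n,t)[:2]])
print(T()[0],'cam',(-c[2].T@c[3]).round(3))
E
python3 c.py w2
```

```text
clock: 6.62
tool_pos: [0.6623, -0.084, 0.029]
orientation: [180.0, -0.1, -73.1]
force: [0.4, -3.0, 6.4]
opening: 0.0564
gripper_force: 30.0
clock: 7.12
tool_pos: [0.6623, -0.0813, 0.0282]
orientation: [180.0, 0.0, -73.0]
force: [-0.0, 0.4, 0.2]
opening: 0.086
gripper_force: 0.0
clock: 7.95
tool_pos: [0.6621, -0.081, 0.253]
orientation: [180.0, 0.0, -73.0]
force: [0.1, 0.2, -0.6]
opening: 0.0879
gripper_force: 0.0
pot [([323.5, 197.9], 0.68, array([ 0.6605, -0.0824,  0.    ]))]
mark [([334.8, 397.1], 0.52, array([0.5758, 0.1461, 0.    ]))]
screen_handle [([322.6, 198.9], 0.49, array([ 0.6746, -0.122 ,  0.2056]))]
leg_hub []
leg_foot [([332.3, 399.7], 0.67, array([0.6234, 0.0209, 0.164 ]))]
screen []
base [([332.1, 399.3], 0.86, array([0.578 , 0.1501, 0.    ]))]
[ 0.66244513 -0.08129379  0.2528466 ] cam [ 0.687 -0.159  0.391]
```

View pics/w2.png

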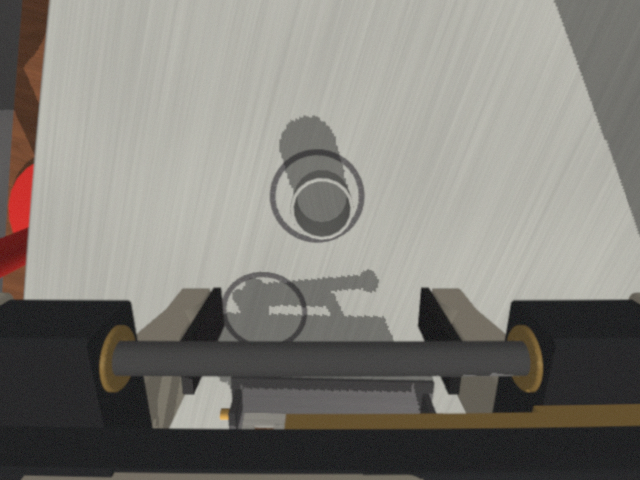

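The pot stands well inside the ring: rim at (322,208), ring at (317,195). I'll back off for a wrist view of the screen and refine the leg and handle positions.

```bash
python3 -m inch '0.45 0.3 -0.05 0 0 0;0.45 0.3 -0.05 0 0 0;0.45 0.3 -0.05 0 0 0;0.45 0.3 -0.05 0 0 0;0.45 0.3 -0.05 0 0 0;0.45 0.3 -0.05 0 0 0;0.45 0.3 -0.05 0 0 0;0.45 0.3 -0.05 0 0 0;0.45 0.3 -0.05 0 0 0' 
python3 c.py w3
cat > d.py <<'E'
from h import *
for n in('scene','top'):
    c=cam(n);snapshot(n)
    for t in('screen','screen_handle','leg_hub','leg_foot','base','pot'):
        print(n,t,[(np.round(x['uv'],1).tolist(),round(x['p'],2)) for x in landmark_of(n,t)[:1]])
E
python3 d.py
```

```text
clock: 9.1
tool_pos: [0.6162, -0.2355, 0.2682]
orientation: [180.0, 0.0, -72.9]
force: [-1.0, 0.6, 0.4]
opening: 0.0872
gripper_force: 0.0
pot [([244.1, 312.6], 0.68, array([ 0.6616, -0.0785,  0.    ]))]
mark []
screen_handle []
leg_hub []
leg_foot []
screen []
base []
[ 0.61598878 -0.23637458  0.26846241] cam [ 0.641 -0.313  0.406]
scene screen [([342.9, 252.9], 0.84)]
scene screen_handle [([354.0, 178.3], 0.56)]
scene leg_hub [([361.0, 223.1], 0.61)]
scene leg_foot [([309.0, 202.2], 0.85)]
scene base [([338.8, 259.6], 0.88)]
scene pot [([312.4, 341.0], 0.55)]
top screen []
top screen_handle [([238.1, 229.6], 0.79)]
top leg_hub [([268.7, 211.2], 0.8)]
top leg_foot [([274.9, 264.8], 0.91)]
top base [([270.2, 244.8], 0.97)]
top pot []
```

View pics/w3.png

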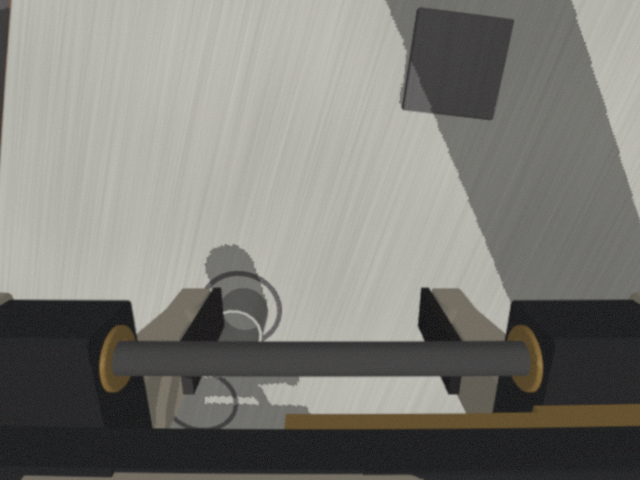

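That view looked the wrong way and the gripper hides the screen. I'll refit the base with the averaged static detections plus the earlier wrist ones, then work out the pressing path.

```bash
cat > fit2.py <<'E'
from h import *
from scipy.optimize import least_squares
import json
U=np.array([-.98,0,.20]);U/=np.linalg.norm(U); D=np.array([.28,-.36,-.89])
V=D-(D@U)*U; V/=np.linalg.norm(V)
hub=np.array([.05,-.045,.1])
pts={'screen':np.zeros(3),'screen_handle':np.array([0,0,.185]),'leg_hub':hub,'leg_foot':hub+.133*U}
def s2w(p,x,a=.32): return R.from_euler('z',x[2]).apply(R.from_rotvec([-a,0,0]).apply(p)+[0,0,.03])+[x[0],x[1],0]
def b2w(p,x): return R.from_euler('z',x[2]).apply(p)+[x[0],x[1],0]
def leg(r,th,x,a=.32): return s2w(hub+r*(np.cos(th)*U+np.sin(th)*V),x,a)
O=[('scene','screen',341.3,251.4),('scene','screen',342.9,252.9),('scene','screen_handle',353,177.2),('scene','screen_handle',354,178.3),
('scene','leg_hub',361.9,225.6),('scene','leg_hub',361,223.1),('scene','leg_foot',311.4,202.2),('scene','leg_foot',309,202.2),
('top','screen',273.3,243.8),('top','screen_handle',240.4,231.6),('top','screen_handle',238.1,229.6),('top','leg_hub',265.9,212.8),('top','leg_hub',268.7,211.2),('top','leg_foot',274,264.8),('top','leg_foot',274.9,264.8)]
BO=[('scene',339.4,262.1),('scene',338.8,259.6),('top',267.1,243.2),('top',270.2,244.8)]
X=None
if __name__=='__main__':
    C={n:cam(n) for n in('scene','top')}
    rr=lambda x:np.concatenate([proj(C[n],s2w(pts[t],x))-[u,v] for n,t,u,v in O]+[proj(C[n],b2w([0,0,0],x))-[u,v] for n,u,v in BO]+[(x[:2]-[.578,.1503])/.0015]+[(b2w([.08,-.115,0],x)[:2]-[.685,.058])/.003])
    x=least_squares(rr,[.58,.15,.3],loss='soft_l1').x; json.dump(x.tolist(),open('x.json','w'))
    print(x,np.degrees(x[2])); print(rr(x).reshape(-1,2).round(1).tolist())
    for th in(0,.25,.5,.75,.85,1,1.2): print(th,'115',leg(.115,th,x).round(4),'94',leg(.094,th,x).round(4))
    print('handle',s2w(pts['screen_handle'],x),s2w(pts['screen_handle'],x,0),'hub',s2w(hub,x))
E
python3 fit2.py
```

```text
[0.57987135 0.15040188 0.27827552] 15.9440128541045
[[0.8, 1.0], [-0.8, -0.5], [-0.4, 2.1], [-1.4, 1.0], [1.2, 0.4], [2.1, 2.9], [-1.9, -0.2], [0.5, -0.2], [-2.0, -0.2], [-1.9, -0.0], [0.4, 2.0], [3.0, 0.4], [0.2, 2.0], [-1.3, 0.6], [-2.2, 0.6], [2.4, -1.0], [3.0, 1.5], [5.2, 2.7], [2.1, 1.1], [1.2, 0.1], [1.1, 1.3]]
0 115 [0.5207 0.1293 0.1609] 94 [0.5409 0.1337 0.1569]
0.25 115 [0.5243 0.1104 0.1396] 94 [0.5438 0.1183 0.1395]
0.5 115 [0.5346 0.0942 0.1183] 94 [0.5522 0.105  0.1221]
0.75 115 [0.5508 0.0817 0.0983] 94 [0.5655 0.0948 0.1057]
0.85 115 [0.5588 0.0779 0.0909] 94 [0.572  0.0917 0.0997]
1 115 [0.5721 0.0736 0.0808] 94 [0.5829 0.0882 0.0915]
1.2 115 [0.5918 0.0707 0.0694] 94 [0.599  0.0858 0.0821]
handle [0.56388536 0.20635797 0.20560855] [0.57987135 0.15040188 0.215     ] hub [0.63104069 0.15331096 0.13907904]
```

```bash
cat > path.py <<'E'
from fit2 import *
x=json.load(open('x.json')); ex=b2w([1,0,0],x)-b2w([0,0,0],x); ey=b2w([0,1,0],x)-b2w([0,0,0],x)
def tcp(th,r=.088,bias=.003):
    c=leg(r,th,x); b=leg(1,th,x)-leg(0,th,x); n=np.array([0,0,1])-b[2]*b; n/=np.linalg.norm(n)
    return c+.006*n-.021*ex-bias*ey+[0,0,.019]
E
python3 - <<'E'
from path import *
goal(tcp(0)+[0,0,.03],[180,0,-74])
for th in(0,.85,1.1): print(tcp(th).round(4))
E
```

```text
tcp [ 0.6159 -0.2367  0.2685] shift [-1.2431 -0.0744  0.1926] turn [-0.      0.      0.0054] rows 9.065862618995629 0.13521319318001895
[0.5284 0.1265 0.1807]
[0.5547 0.0851 0.1267]
[0.5722 0.0794 0.1139]
```

```bash
python3 -m inch '-1 -0.07 0.05 0 0 0.005;-1 -0.07 0.05 0 0 0.005;-1 -0.07 0.05 0 0 0.005;-1 -0.07 0.05 0 0 0.005;-1 -0.07 0.05 0 0 0.005;-1 -0.07 0.05 0 0 0.005;-1 -0.07 0.05 0 0 0.005;-1 -0.07 0.05 0 0 0.005;-1 -0.07 0.05 0 0 0.005;-1 -0.07 0.05 0 0 0.005' 1
python3 -m inch '-0.12 0 0.05 0 0 0;-0.243 0 0.1 0 0 0;-0.243 0 0.142 0 0 0;-0.243 0 0.142 0 0 0;-0.243 0 0.142 0 0 0;-0.243 0 0.142 0 0 0'
python3 - <<'E'
from path import *
c=cam('scene');im=snapshot('scene');cv2.imwrite('pics/s2.png',cv2.resize(im[150:300,250:450,::-1],None,fx=4,fy=4,interpolation=cv2.INTER_CUBIC))
p0,r0=T();print(p0)
for th in(0,.1,.2,.3,.4,.5,.6,.7,.8,.9,1,1.1): print(th,(r0.inv().apply(tcp(th)-p0)/.3).round(3))
print([(x['uv'],x['p'],proj(c,leg(.133,0,json.load(open('x.json'))))) for x in landmark_of('scene','leg_foot')[:1]], proj(c,p0-[0,0,.019]))
E
```

```text
clock: 11.03
tool_pos: [0.5483, 0.0572, 0.2537]
orientation: [-180.0, -0.0, -73.8]
force: [0.5, -0.7, -0.3]
opening: 0.0268
gripper_force: 0.0
clock: 11.53
tool_pos: [0.529, 0.1253, 0.2116]
orientation: [-180.0, -0.0, -74.0]
force: [-0.5, -0.3, 0.3]
opening: 0.0003
gripper_force: 0.0
[0.529087   0.12541913 0.21179207]
0 [-0.004  0.001  0.104]
0.1 [0.015 0.007 0.125]
0.2 [0.035 0.009 0.147]
0.3 [0.054 0.009 0.169]
0.4 [0.073 0.006 0.191]
0.5 [ 0.092 -0.001  0.212]
0.6 [ 0.111 -0.01   0.234]
0.7 [ 0.128 -0.022  0.254]
0.8 [ 0.145 -0.036  0.274]
0.9 [ 0.16  -0.054  0.293]
1 [ 0.174 -0.073  0.311]
1.1 [ 0.187 -0.095  0.327]
[([308.6, 204.3], 0.61, array([309.45293301, 202.0182588 ]))] [318.31151863 196.08546465]
```

View pics/s2.png

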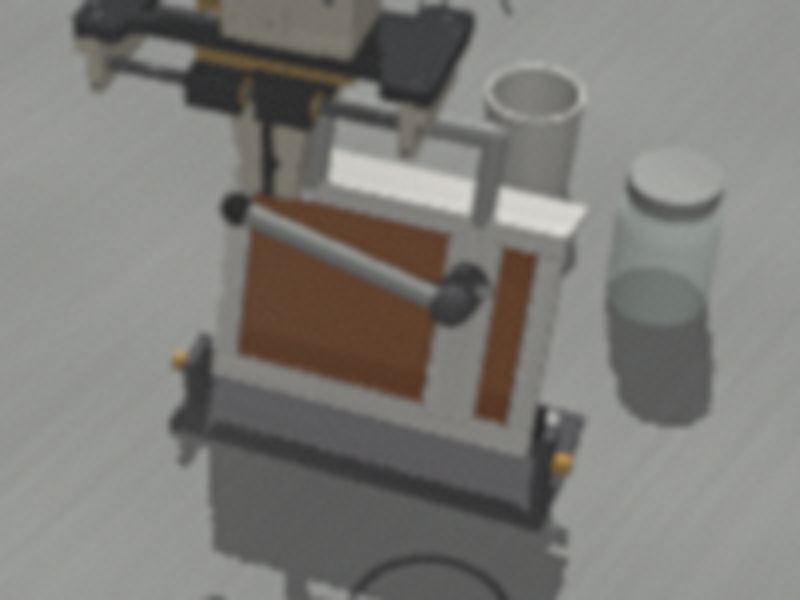

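The closed tips hang just above the bar near the foot, clear of the handle. Now I'll press down along the swing path.

```bash
python3 -m inch '0 0 0.05 0 0 0;-0.004 0.001 0.1 0 0 0;0.005 0.004 0.114 0 0 0;0.015 0.007 0.125 0 0 0;0.025 0.008 0.136 0 0 0;0.035 0.009 0.147 0 0 0;0.054 0.009 0.169 0 0 0;0.073 0.006 0.191 0 0 0;0.092 0 0.212 0 0 0;0.092 0 0.212 0 0 0'
python3 - <<'E'
from path import *
c=cam('scene');im=snapshot('scene');cv2.imwrite('pics/s3.png',cv2.resize(im[150:300,250:450,::-1],None,fx=4,fy=4,interpolation=cv2.INTER_CUBIC))
p0,r0=T();print(p0,get_obs()['force'])
for th in(.5,.6,.7,.8,.9,1,1.1): print(th,(r0.inv().apply(tcp(th)-p0)/.3).round(3))
print([(x['uv'],x['p']) for x in landmark_of('scene','leg_foot')[:1]])
for th in (0,.3,.5,.7):print(th,proj(c,leg(.133,th,json.load(open('x.json')))))
E
```

```text
clock: 12.47
tool_pos: [0.5354, 0.0987, 0.1455]
orientation: [179.9, -0.0, -74.0]
force: [0.2, -0.4, 0.5]
opening: 0.0003
gripper_force: 0.3
[0.53526811 0.099048   0.14595328] [ 0.37667852 -0.59508422  1.65781289]
0.5 [ 0.002 -0.005 -0.007]
0.6 [ 0.02  -0.014  0.014]
0.7 [ 0.038 -0.026  0.035]
0.8 [ 0.055 -0.041  0.055]
0.9 [ 0.07  -0.059  0.073]
1 [ 0.084 -0.078  0.091]
1.1 [ 0.097 -0.1    0.107]
[([305.3, 229.6], 0.8)]
0 [309.45293301 202.0182588 ]
0.3 [304.81634284 219.01652627]
0.5 [304.54078011 230.74188284]
0.7 [306.53513655 242.28197793]
```

View pics/s3.png

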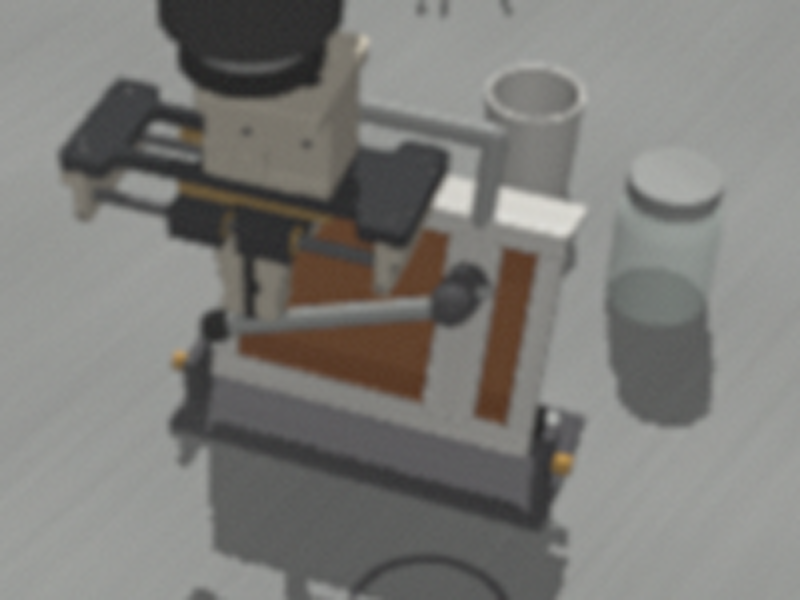

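The bar is tracking under the tips at about 0.5 rad. I'll continue past centre.

```bash
python3 -m inch '0.01 -0.009 0.005 0 0 0;0.02 -0.014 0.014 0 0 0;0.03 -0.02 0.025 0 0 0;0.038 -0.026 0.035 0 0 0;0.047 -0.033 0.045 0 0 0;0.055 -0.041 0.055 0 0 0;0.063 -0.05 0.064 0 0 0;0.07 -0.059 0.073 0 0 0;0.084 -0.078 0.091 0 0 0;0.084 -0.078 0.091 0 0 0'
python3 - <<'E'
from path import *
x=json.load(open('x.json'))
p0,r0=T();print(p0,get_obs()['force'])
for n in('scene','top'):
    c=cam(n);im=snapshot(n)
    if n=='scene':cv2.imwrite('pics/s4.png',cv2.resize(im[150:325,250:450,::-1],None,fx=3.4,fy=3.4,interpolation=cv2.INTER_CUBIC))
    print([(q['uv'],q['p']) for q in landmark_of(n,'leg_foot')[:1]],proj(c,leg(.133,1,x)),proj(c,leg(.133,2.04,x)))
E
```

```text
clock: 13.4
tool_pos: [0.566, 0.0819, 0.1188]
orientation: [180.0, -0.0, -73.9]
force: [-0.5, -0.2, 0.2]
opening: 0.0004
gripper_force: 0.0
[0.56600531 0.08186049 0.11880359] [-0.48117052 -0.23395793  0.20487341]
[([316.2, 261.9], 0.57)] [313.60943549 258.32527046] [365.65666403 286.28542076]
[([361.4, 223.6], 0.38)] [304.52023115 250.70933598] [301.51915675 204.63481047]
```

View pics/s4.png

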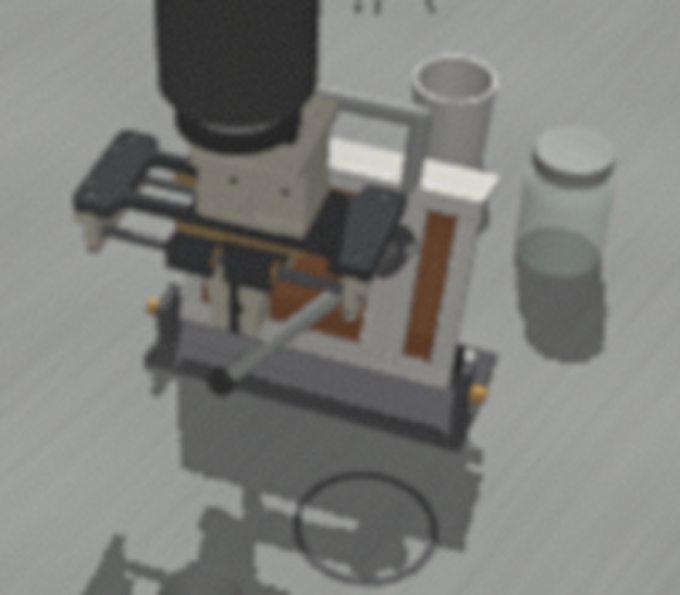

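The leg is at about 1 rad, foot at (316,262), and nothing is pressing on the tool, so it may be mid-snap. I'll wait briefly and check.

```bash
cat > lg.py <<'E'
from path import *
from scipy.optimize import minimize_scalar
p0,r0=T();print(p0,get_obs()['force'].round(2))
c=cam('scene');snapshot('scene')
for q in landmark_of('scene','leg_foot')[:1]:
    m=minimize_scalar(lambda th:np.linalg.norm(proj(c,leg(.133,th,x))-q['uv']),bounds=(0,2.2),method='bounded'); print('leg',m.x,m.fun,q)
E
python3 -m inch '0 0 0 0 0 0;0 0 0 0 0 0;0 0 0 0 0 0;0 0 0 0 0 0'; python3 lg.py
```

```text
clock: 13.93
tool_pos: [0.5653, 0.0823, 0.1202]
orientation: [-180.0, 0.0, -73.9]
force: [0.3, -0.3, -0.2]
opening: 0.0001
gripper_force: 0.0
[0.56529352 0.08230517 0.12016563] [ 0.31 -0.26 -0.17]
leg 1.1805988083250318 228.6868324556599 {'uv': [151.1, 420.9], 'p': 0.65}
```

```bash
python3 -m inch '0 0 -0.05 0 0 0;0 0 -0.12 0 0 0;0 0 -0.22 0 0 0;0 0 -0.35 0 0 0;0 0 -0.47 0 0 0;0 0 -0.5 0 0 0;0 0 -0.5 0 0 0;0 0 -0.5 0 0 0'; python3 lg.py; python3 - <<'E'
from h import *
im=snapshot('scene');cv2.imwrite('pics/s5.png',cv2.resize(im[150:325,250:450,::-1],None,fx=3.4,fy=3.4,interpolation=cv2.INTER_CUBIC))
E
```

```text
clock: 14.7
tool_pos: [0.5653, 0.0824, 0.2706]
orientation: [-179.9, 0.0, -73.9]
force: [0.3, 0.9, -0.8]
opening: 0.0004
gripper_force: 0.0
[0.56533777 0.08236173 0.27057231] [ 0.31  0.88 -0.81]
leg 1.9903119928287916 1.3733474224435887 {'uv': [362.7, 284.9], 'p': 0.71}
```

View pics/s5.png

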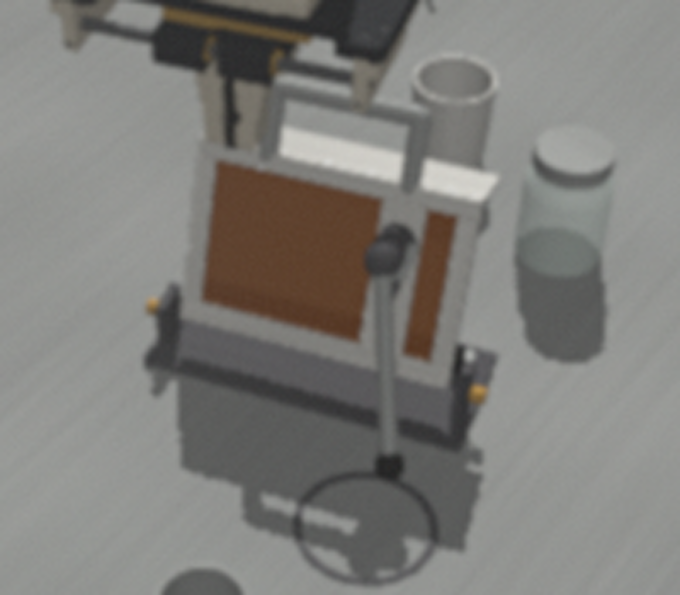

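The leg is down at its stop: its foot is at scene pixel (363,285), and the model fit gives about 2.0 rad. Next is the handle.

```bash
cat > hd.py <<'E'
from path import *
def H(a,off=0,flip=False):
    p=s2w(np.array([0,0,.185+off]),x,a)
    r=R.from_euler('z',x[2])*R.from_rotvec([-a,0,0])*R.from_rotvec([np.pi,0,0])
    if flip: r=r*R.from_rotvec([0,0,np.pi])
    return p,r
def show(p,r):
    p0,r0=T(); print(p.round(4),'shift',(r0.inv().apply(p-p0)/.3).round(4),'turn',((r0.inv()*r).as_rotvec()/np.pi).round(4))
E
python3 - <<'E'
from hd import *
print(get_obs()['joint_pos'].round(1))
for f in(False,True): show(*H(.32,.1,f))
show(H(.32,.1)[0],R.from_euler('xyz',[180,0,16],degrees=True))
E
```

```text
[ 27.9  10.  -10.6  -0.  -69.5 -11.8]
[0.5552 0.2366 0.3005] shift [-0.5039 -0.1122 -0.1067] turn [-0.0794  0.0803 -0.4946]
[0.5552 0.2366 0.3005] shift [-0.5039 -0.1122 -0.1067] turn [0.0804 0.0795 0.4961]
[0.5552 0.2366 0.3005] shift [-0.5039 -0.1122 -0.1067] turn [ 0.0006  0.0005 -0.4996]
```

```bash
python3 -m inch '0 0 -0.12 0 0 0;-0.1 -0.1 -0.12 -0.01 0.01 -0.06;-0.504 -0.112 -0.12 -0.079 0.08 -0.495;-0.504 -0.112 -0.12 -0.079 0.08 -0.495;-0.504 -0.112 -0.11 -0.079 0.08 -0.495;-0.504 -0.112 -0.107 -0.079 0.08 -0.495;-0.504 -0.112 -0.107 -0.079 0.08 -0.495;-0.504 -0.112 -0.107 -0.079 0.08 -0.495;-0.504 -0.112 -0.107 -0.079 0.08 -0.495;-0.504 -0.112 -0.107 -0.079 0.08 -0.495' -1
python3 - <<'E'
from hd import *
show(*H(.32,.1)); print(get_obs()['joint_pos'].round(1))
E
```

```text
clock: 15.68
tool_pos: [0.5555, 0.2369, 0.3004]
orientation: [166.6, -3.1, -10.0]
force: [-0.0, 0.4, 0.2]
opening: 0.0617
gripper_force: 0.0
[0.5552 0.2366 0.3005] shift [-0.0006  0.0013 -0.0003] turn [-0.0229  0.0233 -0.1433]
[ 47.5  15.8  -4.3   9.9 -79.9  29.5]
```

```bash
python3 -m inch '0 0 0 -0.023 0.023 -0.143;0 0 0 -0.023 0.023 -0.143;0 0 0 -0.023 0.023 -0.143;0 0 0 -0.023 0.023 -0.143;0 0 0 -0.023 0.023 -0.143;0 0 0 -0.023 0.023 -0.143;0 0 0 -0.023 0.023 -0.143'
python3 - <<'E'
from hd import *
c=cam('wrist');im=snapshot('wrist')
print([(q['uv'],q['p'],proj(c,H(.32)[0])) for q in landmark_of('wrist','screen_handle')])
show(*H(.32,0)); print(get_obs()['joint_pos'].round(1))
cv2.imwrite('pics/w4.png',im[:,:,::-1])
E
```

```text
clock: 16.27
tool_pos: [0.5557, 0.2368, 0.3015]
orientation: [161.8, -0.2, 15.3]
force: [-0.9, -0.2, 0.1]
opening: 0.0875
gripper_force: 0.0
[([320.3, 251.8], 0.56, array([321.87617708, 250.06224299]))]
[0.5639 0.2064 0.2056] shift [-0.0021 -0.0007  0.3374] turn [-0.0008  0.0001 -0.0033]
[ 50.4  14.9  -8.4  15.3 -77.7  50.2]
```

View pics/w4.png

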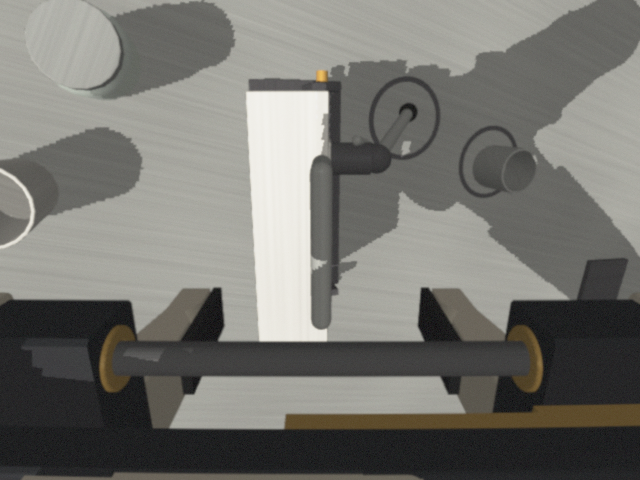

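The bar runs from (321,160) to (321,325), centred between the fingers, and the prediction is within 2 px. The leg foot lies over its ring at (408,110) and the pot is in the other ring. I'll descend and grip.

```bash
python3 -m inch '0 0 0.05 0 0 0;0 0 0.12 0 0 -0.003;0 0 0.19 0 0 -0.003;0 0 0.25 0 0 -0.003;0 0 0.3 0 0 -0.003;-0.001 0 0.33 0 0 -0.003;-0.001 0 0.337 0 0 -0.003;-0.001 0 0.337 0 0 -0.003;-0.001 0 0.337 0 0 -0.003'
python3 -m inch '0 0 0 0 0 0;0 0 0 0 0 0;0 0 0 0 0 0;0 0 0 0 0 0;0 0 0 0 0 0;0 0 0 0 0 0;0 0 0 0 0 0;0 0 0 0 0 0;0 0 0 0 0 0;0 0 0 0 0 0' 1
python3 -m inch '0 0 0 0 0 0;0 0 0 0 0 0;0 0 0 0 0 0;0 0 0 0 0 0;0 0 0 0 0 0'
python3 - <<'E'
from hd import *
for a in(.32,.28,.24,.2,.16,.12,.08,.04,.02,0,-.02): print(a,end=' ');show(*H(a))
E
```

```text
clock: 17.12
tool_pos: [0.5647, 0.2068, 0.2069]
orientation: [161.8, -0.1, 16.0]
force: [0.5, -0.8, 0.8]
opening: 0.0873
gripper_force: 0.0
clock: 17.95
tool_pos: [0.5642, 0.2063, 0.206]
orientation: [161.8, 0.0, 16.0]
force: [-0.6, -0.0, -0.1]
opening: 0.0268
gripper_force: 0.0
clock: 18.37
tool_pos: [0.5642, 0.2064, 0.206]
orientation: [161.8, -0.0, 16.0]
force: [-0.3, 0.5, -0.2]
opening: 0.0131
gripper_force: 30.0
0.32 [0.5639 0.2064 0.2056] shift [-0.0009 -0.0006  0.0012] turn [-0.0008 -0.0001  0.0004]
0.28 [0.5658 0.1996 0.2078] shift [-0.001   0.0241  0.0016] turn [ 0.012  -0.0001  0.0004]
0.24 [0.5678 0.1927 0.2097] shift [-0.001   0.0487  0.003 ] turn [ 0.0247 -0.0001  0.0004]
0.2 [0.5698 0.1857 0.2113] shift [-0.001   0.0733  0.0055] turn [ 0.0374 -0.0001  0.0004]
0.16 [0.5718 0.1787 0.2126] shift [-0.001   0.0977  0.0088] turn [ 0.0502 -0.0001  0.0004]
0.12 [0.5738 0.1717 0.2137] shift [-0.0011  0.122   0.0132] turn [ 0.0629 -0.0001  0.0004]
0.08 [0.5758 0.1646 0.2144] shift [-0.0011  0.146   0.0185] turn [ 0.0756 -0.0001  0.0004]
0.04 [0.5778 0.1575 0.2149] shift [-0.0011  0.1699  0.0248] turn [ 0.0884 -0.0001  0.0004]
0.02 [0.5789 0.154  0.215 ] shift [-0.0012  0.1817  0.0283] turn [ 0.0947 -0.0001  0.0004]
0 [0.5799 0.1504 0.215 ] shift [-0.0012  0.1935  0.032 ] turn [ 1.011e-01 -1.000e-04  4.000e-04]
-0.02 [0.5809 0.1468 0.215 ] shift [-0.0012  0.2052  0.036 ] turn [ 1.075e-01 -1.000e-04  4.000e-04]
```

The handle is gripped at 13 mm with no side load. I'll swing along the arc.

```bash
python3 -m inch '0 0.012 0 0.006 0 0;0 0.025 0 0.013 0 0;0 0.049 0.002 0.025 0 0;0 0.074 0.004 0.037 0 0;0 0.098 0.008 0.05 0 0;0 0.122 0.012 0.063 0 0;0 0.146 0.017 0.076 0 0;0 0.158 0.02 0.082 0 0;0 0.17 0.024 0.088 0 0;0 0.17 0.024 0.088 0 0'
python3 -c "
from hd import *
print(get_obs()['force'],get_obs()['clock'])
for a in(.04,0,-.02):show(*H(a))"
```

```text
clock: 19.2
tool_pos: [0.5779, 0.1562, 0.2154]
orientation: [177.8, 0.0, 15.9]
force: [-4.5, 0.5, 2.3]
opening: 0.013
gripper_force: 30.0
[-4.50869725  0.47061013  2.34907387] 19.2
[0.5778 0.1575 0.2149] shift [ 0.0009 -0.0045  0.0018] turn [-0.0003  0.0001 -0.0002]
[0.5799 0.1504 0.215 ] shift [0.0009 0.0202 0.0023] turn [ 0.0125  0.0001 -0.0002]
[0.5809 0.1468 0.215 ] shift [0.0009 0.0325 0.0029] turn [ 0.0188  0.0001 -0.0003]
```

```bash
python3 -m inch '0 0.012 0.002 0.006 0 0;0 0.018 0.002 0.01 0 0;0 0.023 0.003 0.0125 0 0;0 0.023 0.003 0.0125 0 0;0 0.023 0.003 0.0125 0 0;0 0.023 0.003 0.0125 0 0;0 0.023 0.003 0.0125 0 0;0 0.023 0.003 0.0125 0 0'
cat > e.py <<'E'
from hd import *
s=get_obs();print(s['force'].round(2),(R.from_euler('z',-x[2]).apply(s['force'])).round(2),s['clock'])
d=R.from_euler('z',-x[2]).apply(T()[0]-[x[0],x[1],.03]);print('handle in base',d.round(4),'lean',np.arctan2(d[1],d[2]),'rad len',np.hypot(d[1],d[2]))
X={}
for n in('scene','top'):
    c=cam(n);snapshot(n)
    for t in('screen_handle','leg_foot','leg_hub'):
        q=landmark_of(n,t)[:1]; print(n,t,[(np.round(k['uv'],1),round(k['p'],2)) for k in q],[proj(c,s2w(pts['screen_handle'] if t=='screen_handle' else hub if t=='leg_hub' else hub+.133*D,x,a)).round(1).tolist() for a in(0.03,0,-.02)])
    print([onz(c,k['uv'],0).round(3) for k in landmark_of(n,'pot')[:1]])
E
python3 e.py
```

```text
clock: 19.87
tool_pos: [0.5795, 0.1506, 0.2155]
orientation: [179.9, 0.0, 16.0]
force: [-6.5, -0.4, 8.7]
opening: 0.0131
gripper_force: 30.0
[-6.51 -0.37  8.71] [-6.36  1.43  8.71] 19.8667
handle in base [-0.0003  0.0003  0.1855] lean 0.0014399350424449885 rad len 0.18546459935999796
scene screen_handle [] [[345.0, 189.2], [344.2, 190.6], [343.6, 191.6]]
scene leg_foot [(array([361. , 294.3]), 0.68)] [[365.0, 294.2], [365.0, 294.8], [365.0, 295.2]]
scene leg_hub [(array([357.2, 237.7]), 0.62)] [[358.7, 237.5], [358.2, 238.8], [357.9, 239.7]]
[array([ 0.662, -0.084,  0.   ])]
top screen_handle [(array([264.7, 224.8]), 0.8)] [[261.5, 226.7], [264.0, 226.3], [265.7, 226.0]]
top leg_foot [] [[301.5, 207.6], [301.4, 208.0], [301.2, 208.2]]
top leg_hub [(array([282.4, 213.5]), 0.69)] [[281.9, 212.0], [283.1, 211.9], [284.0, 211.9]]
[]
```

```bash
python3 -m inch '0 0.001 -0.002 0 0 0;0 0.001 -0.002 0 0 0;0 0.001 -0.002 0 0 0;0 0.001 -0.002 0 0 0;0 0.001 -0.002 0 0 0;0 0.001 -0.002 0 0 0'; python3 e.py | head -2
python3 - <<'E'
from h import *
im=snapshot('scene');cv2.imwrite('pics/s6.png',cv2.resize(im[150:380,230:450,::-1],None,fx=2.6,fy=2.6,interpolation=cv2.INTER_CUBIC))
E
```

```text
clock: 20.87
tool_pos: [0.5795, 0.1505, 0.2155]
orientation: [179.9, 0.0, 16.0]
force: [-6.1, 0.8, 4.9]
opening: 0.0131
gripper_force: 30.0
[-6.06  0.76  4.94] [-5.62  2.4   4.94] 20.8667
handle in base [-0.0003  0.0002  0.1855] lean 0.0008579841298533331 rad len 0.18552433112652594
```

View pics/s6.png

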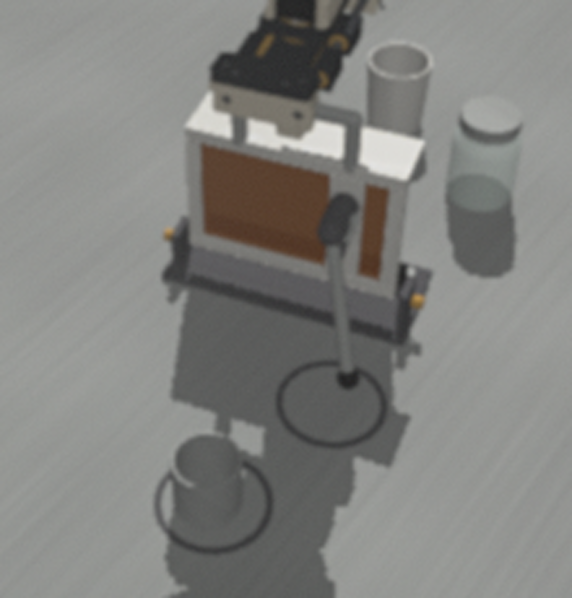

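The screen is upright and held, the leg is down with its foot at (347,378), and the pot is inside its new ring at (210,500). I'm handing in.

```bash
python3 -c "
from plant import *
print(close_job())"
```

```text
the job is handed in; nothing more can be done
None
```

The job is handed in at about 21 s: the pot was slid into the empty ring, the prop leg snapped down to its stop, and the screen is held upright by its handle (about 0.001 rad off vertical), with the jar, tumbler and slab untouched.

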